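# Pull the push-on knob off the carver's speed control

## Robot

A 6-joint arm with a two-finger parallel gripper is mounted at the origin on the work surface. World frame = base frame: x ahead of the robot, y to its left, z up, the work surface at z = 0. Lengths are in m, angles in rad, forces in N, time in s.
With the tool pointing down it reaches from about 0.35 to 0.85 m from the base axis. Payload 8.1 kg.
Tool frame: the origin (TCP) lies on the mounting face of the last link; the fingertips stand 186 mm ahead of it and the grasp point (between the pads) lies 167 mm ahead of it; y points along the fingers, x is the direction in which the jaws open and shut, and the axes are right-handed (so a half turn about y gives the same grasp; the last joint's range is limited). The gripper opens to 93 mm and grips with 3 to 60 N. Pads are 15 mm wide; open, the fingers measure 128 mm over their backs; the gripper's body (75 mm by 188 mm) begins 65 mm behind the grasp point.
Start: joints at [-1.415, 0.13, 1.488, -0, 1.523, -0.085], TCP at [0.143, -0.583, 0.405] pointing down, gripper open.
Joint ranges: [-2.96, 2.96], [-0.89, 2.26], [0.02, 2.5], [-1.34, 4.48], [0, 2.73], [-2.66, 2.66]. Speed limits (rad/s): [2.39, 2.39, 2.79, 3.14, 3.14, 3.14].

## Interface

Orientations are given as a rotation vector (axis times angle).
In Python, from plant import robot, imaging gives the robot as it stands.
- The arm moves only by the shell command python3 -m inch 'ROWS' [OPENING] [FORCE]. ROWS is JSON, a list of rows, each an object of numbers: "x", "y", "z": the shift along the tool's x, y, z in mm; "twist": the turn about the tool's y in rad. In form: [{"x": .., "y": .., "z": .., "twist": ..}, ...]. A call has 1 to 12 rows; each row shifts and turns the commanded pose from where the row before left it, along the tool's axes as they then stand; what a row does not reach is not made up. A row lasts 1/10 s, in which the tool goes at most 50 mm and 8.59 degrees, less where a joint would pass 70% of its speed; a pose out of reach is approached as far as the arm can. A call with a gripper value outside its range is refused whole. OPENING is the gripper command: -1 is shut, 1 is fully open, values between are in proportion, set as the call begins (- or left out, the last holds). The fingers move at their own pace and stop on an object; FORCE is the grip in N (left out, the last holds). Time passes only in rows, so rows that do not move let the fingers close. It gives the time, the measured TCP pose, the force and the opening at its end, in the units of the state.
- robot.read_state(): the state, without advancing time (a new reading comes with each control period).
- imaging.read_camera(name): name is "scene" or "side" or "wrist"; returns a dict with "color" (384x512x3 uint8, red, green, blue), "depth" (384x512 float32, m along the optical axis (not along the pixel's ray), 0 where there is no reading), "fx", "fy", "cx", "cy" (pixels), "k1" (the pictures are not rectified: a ray, as slopes to the right and down, at radius r is drawn at 1 + k1 r^2 times it, then the intrinsics apply), "rvec" (rotation vector, rad) and "tvec" (3), from world to camera coordinates, as OpenCV has them; the wrist camera has in their place "tool_from_camera" (4x4, takes a point from camera to tool coordinates, whose origin is the TCP and whose axes are the tool frame's). Camera axes: x right, y down, z forward; pixel columns grow to the right and rows downward; lengths in m; the calibration is good to about 2 mm. A picture is of the moment at which its call begins: read the wrist's pose just before it.
- robot.close_job(): hands the job in, once; it reports no verdict.
The state is a dict: "t": time; "q": joint angles; "dq": joint speeds; "joint_torque": joint torques, N m; "tool_pos": TCP position; "orientation": TCP orientation; "force": force on the tool from outside, world axes, zero at the start; "wrist_torque": the same for the moment, N m; "opening": finger opening in m.
Only numpy, scipy, OpenCV 4.12 (cv2) and the standard library are available. Lean on these libraries where they do the work, as an engineer would, in place of code of your own. Each camera call takes 0.05 s, during which the arm holds its last target.

## Task

Take the forked knob puller by its wooden grip and, from the front of the carver's speed control, slide its fork under the skirt of the big push-on knob until you feel it bear lightly on the stop plate hidden there; then pull the knob straight up until it pops off. Stand the puller upright in the shallow wooden tray with the knob still sitting level on its fork, and let go. Be gentle: touch the knob only with the puller, do not shove the puller against the stop or the box, and leave the mallet, gouge and wood blank where they are.

Things in the scene. Friction and masses are not known exactly. Their poses are not given: they have to be found in the camera images.
- puller: Knob puller, 160 g, standing upright on its fork: a C-frame of 4 mm flat steel, wooden grip on top, open towards its own +x. Origin: underside of the fork, straight below the grip's middle; z up. Back strap x -38 to -34; top strap z 41 to 45 (x -38 to 14, y -15 to 15). When fully home, its origin is within 6 mm of the knob's axis.
- puller_fork (a point): Middle of the fork's throat, at puller x -15, z 0. Fork 4 mm thick, puller x -38 to 27, y -22 to 22; its slot, 28 mm wide and open at +x, ends in this flat throat, which bears on the stop plate when home. The last 3 mm of both tines are upturned to z 6.5 and then lie past the far edge of the skirt. Axes as the puller's.
- puller_grip (a point): Where to pinch, at puller x 0, y 0, z 69. The grip is a wooden block 24 mm (x) by 16 mm (y), z 45 to 90; pinched here across y, fingertips reaching 19 mm lower stay above the top strap. It stands in line with the pull. Axes as the puller's.
- knob: Big black fluted knob pushed on to its spindle: 24 mm tall, body 33 mm across, round skirt at its foot 44 mm across and 5 mm thick; about 45 g. Origin: centre of its underside; z up; white line on top towards +x. Sprung balls hold it: it takes roughly 7 to 14 N straight up, and it is free after 14 mm of lift. It cannot be turned (square spindle, 14 mm high).
- console: Grey speed control box of the power carver, fixed: 190 (x) by 160 (y) by 50 mm; front towards -x. Origin: centre of its underside. Its flat top, the panel, carries the big knob at x 10, y -30; the panel is bare on the front side of it, so the fork can slide on there towards the box's +x. A small fixed knob (18 mm across, 17 high) is at x 60, y 45; a flat switch at x 68, y -30.
- collar: Collar (17 mm across) under the knob, with a hidden stop plate (18 mm wide, 7 high) on its -x side. Origin: spindle axis at the collar's top, 9 mm above the panel: the gap under the skirt; the fork needs 6.5 of it. The plate is clamped with its front 9 to 21 mm from the axis, not measured: feel for it with a few N. Over 8 N on it, 20 N on the panel or 25 N on the knob does harm. Axes as the box's.
- tray: Shallow open wooden tray, fixed to the bench, 200 (x) by 150 (y) by 24 mm outside; walls and floor 6 mm thick. Origin: centre of its underside; inner floor at z = 6. Console and tray may have changed sides.
- mallet: Turned dark wood carver's mallet standing on its head, 72 mm across, 190 mm tall; leave alone. Origin: centre of its underside.
- gouge: Carving gouge lying on the bench, wooden handle 20 mm square and steel blade, 210 mm long in all, along its x; leave alone. Origin: underside, near where blade and handle meet.
- blank: Small light wood carving blank, 90 by 60 by 30 mm; leave alone. Origin: centre of its underside.

How it is judged:
By the outcome, as a careful person would: the job done as asked, in the order asked, and still so for the second after the job is handed in, with the robot touching nothing.
It also fails if it takes over 72 s, if anything falls off the work surface, if the arm or the gripper's body presses on something with over 40 N, if the wrist force passes 120 N, or if a joint passes its speed limit or range.

## Working session

There is one attempt and no reset: what is moved stays moved. The work goes in short steps, Python scripts to look and compute and a shell command to move; the robot and the scene stay as the last step left them, time stands still between calls to the robot, and variables do not carry over. Pictures are saved under pics/ and viewed, and the job is handed in when it is done.

```bash
ls; mkdir -p pics; cat > h.py <<'E'
import numpy as np, cv2
from scipy.spatial.transform import Rotation as R
from plant import robot, imaging
def pts(c,s=None):
    h,w=c["depth"].shape
    u,v=np.meshgrid(np.arange(w),np.arange(h))
    xd=(u-c["cx"])/c["fx"]; yd=(v-c["cy"])/c["fy"]
    rd=np.hypot(xd,yd); r=rd.copy()
    for _ in range(20): r=rd/(1+c["k1"]*r*r)
    f=1/(1+c["k1"]*r*r); d=c["depth"]
    P=np.stack([xd*f*d,yd*f*d,d],-1).astype(float)
    if "rvec" in c:
        M=R.from_rotvec(np.ravel(c["rvec"])).as_matrix(); P=(P-np.ravel(c["tvec"]))@M
    else:
        T=np.array(c["tool_from_camera"]); P=P@T[:3,:3].T+T[:3,3]
        M=R.from_rotvec(s["orientation"]).as_matrix(); P=P@M.T+np.array(s["tool_pos"])
    P[d<=0]=np.nan
    return P
def snap(name,tag):
    s=robot.read_state(); c=imaging.read_camera(name)
    cv2.imwrite(f"pics/{tag}.png",cv2.cvtColor(c["color"],cv2.COLOR_RGB2BGR))
    P=pts(c,s); np.savez(f"pics/{tag}.npz",P=P,color=c["color"])
    return c,P,s
E
python3 - <<'E'
from h import *
for n in ["scene","side","wrist"]:
    c,P,s=snap(n,n+"0"); print(n,c["fx"],c["k1"],c.get("rvec"),c.get("tvec"),c.get("tool_from_camera"))
print(s)
E
```

```text
pics
scene 370.3299597635737 -0.03871496063408521 [ 2.11644545  1.08122297 -0.49588175] [-0.46760124 -0.23447755  1.34513991] None
side 452.0009540795064 -0.06963279758746987 [ 0.52140367 -2.71705295  1.14832785] [0.61921185 0.13446808 1.08644651] None
wrist 331.76424104237486 -0.09820180692432103 None None [[ 9.99999491e-01  7.99200920e-04 -6.16018954e-04  6.87517172e-04]
 [ 8.13648967e-04 -2.77572931e-01  9.60704224e-01  2.00878169e-02]
 [ 5.96805514e-04 -9.60704236e-01 -2.77573440e-01  7.67987073e-02]
 [ 0.00000000e+00  0.00000000e+00  0.00000000e+00  1.00000000e+00]]
{'t': 0.1, 'q': array([-1.41538948e+00,  1.31063477e-01,  1.48915259e+00, -5.38038309e-07,
        1.52299062e+00, -8.54045062e-02]), 'dq': array([ 0.00020984, -0.00090066, -0.00253037, -0.00044366, -0.00041814,
       -0.00032215]), 'joint_torque': array([ 4.76992609e-04, -5.61341500e+01, -4.93094909e+01,  7.70650199e-02,
        2.91880203e-02, -4.37589779e-05]), 'tool_pos': array([ 0.14308212, -0.5824828 ,  0.40381511]), 'orientation': array([-1.31239998,  1.03080507, -1.02883423]), 'force': array([-0.1762445 , -0.164953  , -0.35749252]), 'wrist_torque': array([-0.01916875, -0.0062297 , -0.01974841]), 'opening': 0.09321940443224096}
```

View pics/scene0.png

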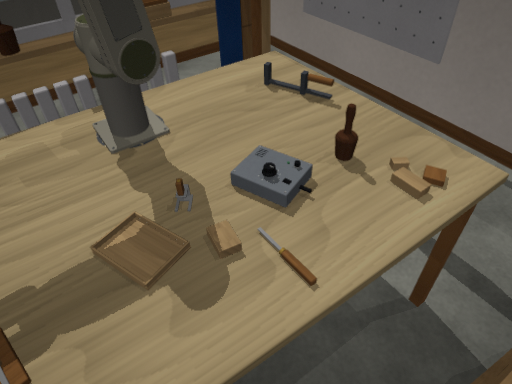

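View pics/side0.png

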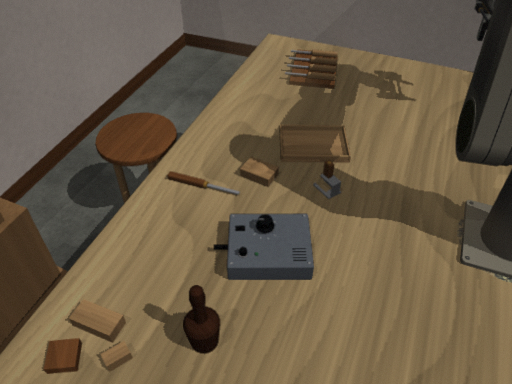

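View pics/wrist0.png

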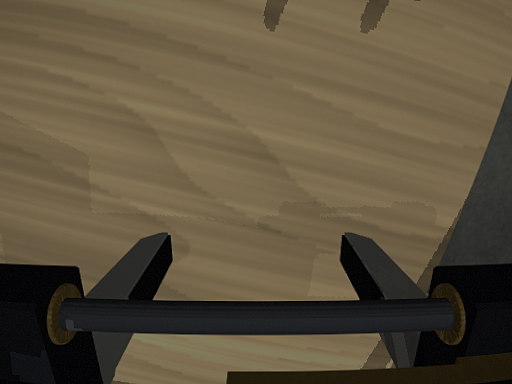

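```bash
python3 - <<'E'
from h import *
print(R.from_rotvec([-1.31239998,  1.03080507, -1.02883423]).as_matrix().round(3))
E
```

```text
[[ 0.238 -0.     0.971]
 [-0.971  0.002  0.238]
 [-0.002 -1.     0.   ]]
```

```bash
python3 - <<'E'
from h import *
for tag,px in [("scene0",dict(con=(260,180),knob=(269,167),grip=(180,185),strap=(184,196),tray=(140,250),blank=(225,235),mallet=(350,110),gouge=(285,255))),("side0",dict(con=(250,260),knob=(265,222),smallk=(243,252),grip=(328,168),strap=(328,185),tray=(312,140),blank=(258,172),mallet=(198,295),gouge=(205,184)))]:
    P=np.load(f"pics/{tag}.npz")["P"]
    for k,(u,v) in px.items(): print(tag,k,P[v,u].round(3))
    im=cv2.imread(f"pics/{tag}.png")
    z=P[...,2]
    # local crop: height points around
a=cv2.imread("pics/scene0.png")[130:290,80:330]; cv2.imwrite("pics/sc_crop.png",cv2.resize(a,None,fx=3,fy=3,interpolation=cv2.INTER_CUBIC))
a=cv2.imread("pics/side0.png")[110:290,200:370]; cv2.imwrite("pics/sd_crop.png",cv2.resize(a,None,fx=3.3,fy=3.3,interpolation=cv2.INTER_CUBIC))
E
```

```text
scene0 con [0.564 0.18  0.051]
scene0 knob [0.564 0.212 0.082]
scene0 grip [ 0.486 -0.024  0.085]
scene0 strap [ 0.489 -0.021  0.045]
scene0 tray [ 0.559 -0.188  0.006]
scene0 blank [ 0.667 -0.     0.036]
scene0 mallet [0.587 0.489 0.176]
scene0 gouge [0.793 0.09  0.018]
side0 con [0.557 0.316 0.053]
side0 knob [0.557 0.225 0.082]
side0 smallk [0.575 0.311 0.066]
side0 grip [ 0.473 -0.01   0.079]
side0 strap [ 0.47  -0.031  0.001]
side0 tray [ 0.566 -0.198  0.007]
side0 blank [0.654 0.024 0.034]
side0 mallet [0.572 0.51  0.187]
side0 gouge [0.775 0.103 0.016]
```

View pics/sc_crop.png

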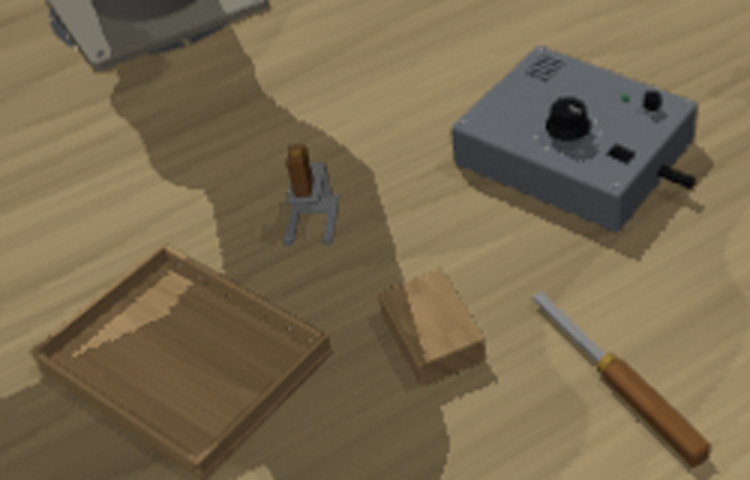

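View pics/sd_crop.png

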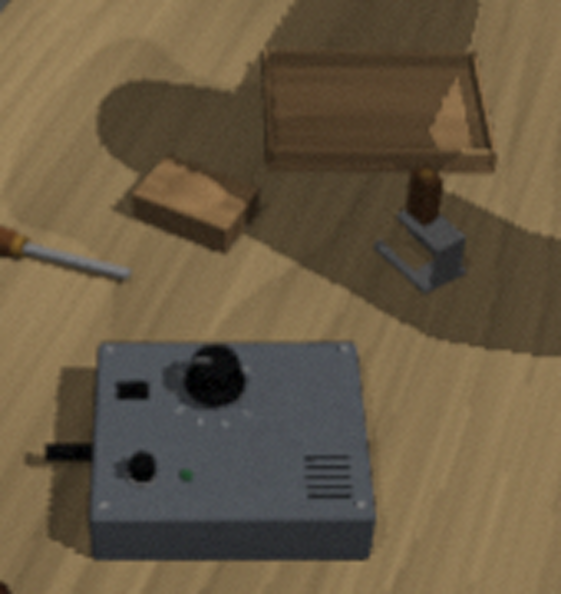

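```bash
cat >> h.py <<'E'
def rect(P,lo,hi,x0,x1,y0,y1):
    Q=P.reshape(-1,3); m=(Q[:,2]>lo)&(Q[:,2]<hi)&(Q[:,0]>x0)&(Q[:,0]<x1)&(Q[:,1]>y0)&(Q[:,1]<y1)
    Q=Q[m]; r=cv2.minAreaRect((Q[:,:2]*1000).astype(np.float32)); return len(Q),np.round(Q.mean(0),4),r,Q
E
python3 - <<'E'
from h import *
for t in ["scene0","side0"]:
    P=np.load(f"pics/{t}.npz")["P"]
    print(t)
    for n,a in dict(table=(-.02,.02,.4,.5,.05,.1),con=(.044,.057,.4,.72,.1,.4),knobtop=(.074,.1,.45,.65,.12,.32),smallk=(.06,.074,.55,.7,.25,.36),tray=(.018,.03,.4,.7,-.35,-.08),grip=(.05,.12,.4,.55,-.1,.06),gtop=(.086,.12,.4,.55,-.1,.06),strap=(.034,.047,.4,.55,-.1,.06),forkstuff=(.0025,.012,.42,.55,-.08,.03),blank=(.02,.04,.6,.75,-.06,.08)).items():
        k,m,r,Q=rect(P,*a); print(n,k,m,np.round(r[0],1),np.round(r[1],1),round(r[2],1))
E
```

```text
scene0
table 370 [0.4511 0.075  0.0005] [450.1  75.1] [99.7 49.7] 0.1
con 2113 [0.5462 0.2347 0.0502] [539.2 239.3] [191.  163.3] 21.8
knobtop 97 [0.562  0.2144 0.0819] [560.4 216.4] [31.1 32. ] 54.4
smallk 28 [0.5796 0.3034 0.0661] [578.6 304.2] [15.6 16.9] 18.5
tray 728 [ 0.5625 -0.1871  0.0227] [ 555.8 -184.3] [201.9 151.8] 21.5
grip 113 [ 0.4781 -0.0239  0.0761] [473.3 -22. ] [16.5 27.9] 52.1
gtop 39 [ 0.4741 -0.0222  0.0899] [471.8 -21.3] [13.5 26.2] 63.2
strap 64 [ 0.4706 -0.0153  0.0449] [463.4 -15.7] [29.9 51.5] 56.5
forkstuff 192 [ 0.4714 -0.0193  0.0042] [484.9 -24.6] [107.8 127.6] 89.1
blank 731 [ 0.6638 -0.0035  0.0305] [658.7  -1.4] [60.7 93. ] 81.5
side0
table 546 [4.487e-01 7.500e-02 4.000e-04] [449.9  75. ] [49.7 99.7] 90.0
con 4261 [0.5354 0.2502 0.0503] [540.6 241.3] [190.5 164.7] 21.9
knobtop 161 [0.56   0.2203 0.0821] [561.5 219.5] [32.1 33.4] 21.1
smallk 54 [0.5784 0.3077 0.0658] [578.6 306. ] [15.4 17.5] 23.2
tray 444 [ 0.558  -0.1705  0.0224] [ 558.1 -182.2] [200.3 157.1] 20.5
grip 148 [ 0.4739 -0.0153  0.0745] [475.2 -19.2] [19.5 25.3] 64.3
gtop 41 [ 0.4751 -0.0186  0.0899] [474.7 -20.4] [17.9 23.9] 59.8
strap 136 [ 0.4591 -0.007   0.0436] [464.5 -12.9] [31.6 52.8] 56.5
forkstuff 189 [ 0.4834 -0.0155  0.0043] [485.2 -25.2] [108.5 127.4] 89.3
blank 568 [0.6586 0.0062 0.0302] [6.606e+02 5.000e-01] [65.  92.3] 80.8
```

```bash
python3 -m inch '[{"twist":0.137},{"twist":0.137},{"twist":0.137},{"twist":0.137},{"twist":0.137},{"twist":0.137},{"x":-25,"z":-2},{"x":-45,"z":-3},{"x":-45,"z":-3},{"x":-45,"z":-3},{"x":-45,"z":-3},{"x":-45,"z":-3}]' 1
python3 -m inch '[{"x":-45,"z":-2},{"x":-45,"z":-2},{"x":-45,"z":-2},{"x":-45,"z":-2},{"x":-45,"z":-2},{"x":-45,"z":-2},{"x":-45,"z":-2},{"x":-45,"z":-2},{"x":-25,"z":-1},{"x":-15},{},{}]'
```

```text
$[0]: bad value
$[0]: bad value
```

```bash
python3 -m inch '[{"x":0,"y":0,"z":0,"twist":0.137},{"x":0,"y":0,"z":0,"twist":0.137},{"x":0,"y":0,"z":0,"twist":0.137},{"x":0,"y":0,"z":0,"twist":0.137},{"x":0,"y":0,"z":0,"twist":0.137},{"x":0,"y":0,"z":0,"twist":0.137}]' 1; python3 -m inch '[{"x":-20,"y":0,"z":-2,"twist":0}]'
```

```text
t: 0.75
tool_pos: [0.1431, -0.5826, 0.4043]
orientation: [-0.872, 1.628, -1.626]
force: [0.6, 0.1, -0.0]
opening: 0.0928
t: 0.85
tool_pos: [0.1516, -0.5656, 0.4041]
orientation: [-0.872, 1.628, -1.627]
force: [1.5, 0.5, -0.4]
opening: 0.0929
```

```bash
python3 -m inch '[{"x":-45,"y":0,"z":-3,"twist":0},{"x":-45,"y":0,"z":-3,"twist":0},{"x":-45,"y":0,"z":-3,"twist":0},{"x":-45,"y":0,"z":-3,"twist":0},{"x":-45,"y":0,"z":-3,"twist":0},{"x":-45,"y":0,"z":-3,"twist":0},{"x":-45,"y":0,"z":-3,"twist":0},{"x":-45,"y":0,"z":-3,"twist":0},{"x":-45,"y":0,"z":-3,"twist":0},{"x":-45,"y":0,"z":-3,"twist":0},{"x":-45,"y":0,"z":-2,"twist":0},{"x":-45,"y":0,"z":0,"twist":0}]'; python3 -m inch '[{"x":-45,"y":0,"z":0,"twist":0},{"x":-30,"y":0,"z":0,"twist":0},{"x":-15,"y":0,"z":0,"twist":0},{"x":0,"y":0,"z":0,"twist":0},{"x":0,"y":0,"z":0,"twist":0}]'
python3 - <<'E'
from h import *
c,P,s=snap("wrist","w1"); M=R.from_rotvec(s["orientation"]).as_matrix(); print(s["tool_pos"],M.round(3),s["q"].round(2), s["force"])
for n,a in dict(gtop=(.082,.1,.4,.55,-.1,.06),strap=(.034,.05,.4,.55,-.1,.06),fork=(.003,.012,.4,.55,-.1,.06),table=(-.01,.01,.45,.5,-.1,-.05)).items():
    try:
        k,m,r,Q=rect(P,*a); print(n,k,m,np.round(r[0],1),np.round(r[1],1),round(r[2],1))
    except Exception as e: print(n,e)
E
```

```text
t: 2.05
tool_pos: [0.4225, -0.0941, 0.4048]
orientation: [-0.875, 1.623, -1.623]
force: [0.6, -1.4, 0.3]
opening: 0.0932
t: 2.55
tool_pos: [0.4713, -0.0213, 0.4045]
orientation: [-0.877, 1.623, -1.623]
force: [-0.2, -0.6, -0.6]
opening: 0.093
[ 0.47125022 -0.02131316  0.40446748] [[-0.549 -0.001  0.836]
 [-0.836 -0.    -0.549]
 [ 0.001 -1.    -0.001]] [-0.15 -0.22  1.83 -0.    1.53  2.  ] [-0.1798227  -0.63531072 -0.5923626 ]
gtop 443 [ 0.4722 -0.0232  0.0895] [471.6 -22.5] [15.8 24. ] 56.2
strap 797 [ 0.4601 -0.0147  0.045 ] [461.2 -15.9] [29.4 52.6] 56.1
fork 540 [ 0.4703 -0.0209  0.0042] [466.8 -19.5] [43.8 65.1] 55.9
table 1866 [ 0.4753 -0.0752  0.    ] [475. -75.] [50. 50.] 0.1
```

View pics/w1.png

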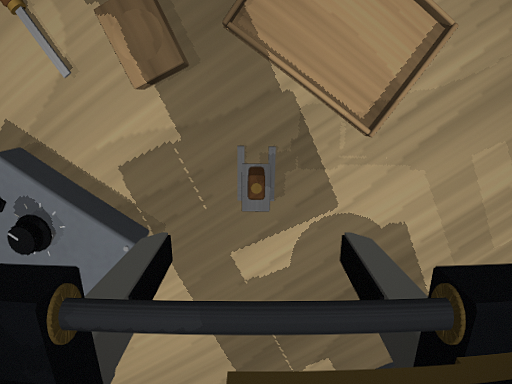

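```bash
python3 -m inch '[{"x":1,"y":20,"z":1,"twist":0.012},{"x":0,"y":35,"z":0,"twist":0},{"x":0,"y":35,"z":0,"twist":0},{"x":0,"y":30,"z":0,"twist":0},{"x":0,"y":20,"z":0,"twist":0},{"x":0,"y":0,"z":0,"twist":0},{"x":0,"y":0,"z":0,"twist":0}]'
python3 - <<'E'
from h import *
c,P,s=snap("wrist","w2"); M=R.from_rotvec(s["orientation"]).as_matrix(); print(s["tool_pos"],M.round(3),s["q"].round(2), s["force"])
print(s["tool_pos"]+M[:,1]*.167)
for n,a in dict(gtop=(.082,.1,.4,.55,-.1,.06),strap=(.034,.05,.4,.55,-.1,.06),fork=(.003,.012,.4,.55,-.1,.06)).items():
    try:
        k,m,r,Q=rect(P,*a); print(n,k,m,np.round(r[0],1),np.round(r[1],1),round(r[2],1))
    except Exception as e: print(n,e)
E
```

```text
t: 3.3
tool_pos: [0.4716, -0.0231, 0.2652]
orientation: [-0.867, 1.632, -1.632]
force: [0.0, 0.4, 0.3]
opening: 0.0929
[ 0.4716157  -0.02312859  0.26523201] [[-0.56  -0.     0.828]
 [-0.828 -0.    -0.56 ]
 [ 0.    -1.    -0.   ]] [-0.16 -0.1   1.99 -0.    1.26  2.01] [0.03326677 0.36573956 0.32720942]
[ 0.47155923 -0.02315165  0.09823202]
gtop 2698 [ 0.4743 -0.0254  0.0905] [471.2 -23.8] [122.4  24. ] 56.5
strap 1489 [ 0.4651 -0.0184  0.045 ] [461.4 -15.8] [30.1 52.7] 55.8
fork 1111 [ 0.4724 -0.0234  0.0043] [466.9 -19.5] [44.1 65.3] 55.7
```

View pics/w2.png

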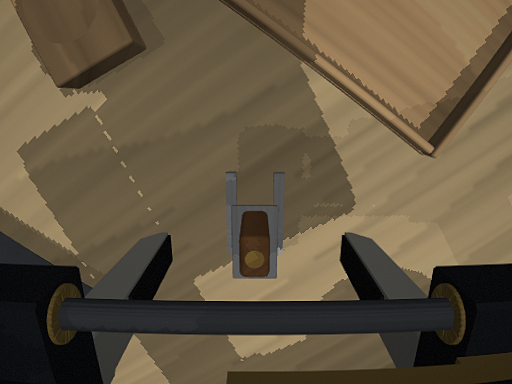

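```bash
python3 -m inch '[{"x":0,"y":15,"z":0,"twist":0},{"x":0,"y":10,"z":0,"twist":0},{"x":0,"y":2,"z":0,"twist":0},{"x":0,"y":0,"z":0,"twist":0},{"x":0,"y":0,"z":0,"twist":0}]'
python3 -m inch '[{"x":0,"y":0,"z":0,"twist":0},{"x":0,"y":0,"z":0,"twist":0},{"x":0,"y":0,"z":0,"twist":0},{"x":0,"y":0,"z":0,"twist":0},{"x":0,"y":0,"z":0,"twist":0},{"x":0,"y":0,"z":0,"twist":0},{"x":0,"y":0,"z":0,"twist":0},{"x":0,"y":0,"z":0,"twist":0}]' -0.5 10
```

```text
t: 3.85
tool_pos: [0.4722, -0.0222, 0.2384]
orientation: [-0.867, 1.631, -1.632]
force: [0.3, 0.1, 0.2]
opening: 0.0931
t: 4.65
tool_pos: [0.4718, -0.0221, 0.2377]
orientation: [-0.868, 1.631, -1.631]
force: [-0.6, 0.0, 0.7]
opening: 0.0335
```

```bash
python3 -m inch '[{"x":0,"y":0,"z":0,"twist":0},{"x":0,"y":0,"z":0,"twist":0},{"x":0,"y":0,"z":0,"twist":0},{"x":0,"y":0,"z":0,"twist":0},{"x":0,"y":0,"z":0,"twist":0},{"x":0,"y":0,"z":0,"twist":0}]' -1 10
python3 -m inch '[{"x":0,"y":0,"z":0,"twist":0},{"x":0,"y":0,"z":0,"twist":0},{"x":0,"y":0,"z":0,"twist":0},{"x":0,"y":0,"z":0,"twist":0}]' -1 55
python3 - <<'E'
from h import *
c,P,s=snap("wrist","w3"); M=R.from_rotvec(s["orientation"]).as_matrix(); print(s["tool_pos"],M.round(3),s["force"],s["wrist_torque"])
for n,a in dict(strap=(.034,.05,.4,.55,-.1,.06),fork=(.003,.012,.4,.55,-.1,.06)).items():
        k,m,r,Q=rect(P,*a); print(n,k,m,np.round(r[0],1),np.round(r[1],1),round(r[2],1))
E
```

```text
t: 5.25
tool_pos: [0.4719, -0.0221, 0.2377]
orientation: [-0.868, 1.631, -1.631]
force: [0.2, 0.1, -0.3]
opening: 0.0156
t: 5.65
tool_pos: [0.4718, -0.0221, 0.2377]
orientation: [-0.868, 1.631, -1.631]
force: [0.3, 0.1, -0.3]
opening: 0.0159
[ 0.47182361 -0.02214814  0.23770635] [[-0.559 -0.     0.829]
 [-0.829 -0.    -0.559]
 [ 0.    -1.    -0.   ]] [ 0.31464418  0.14802032 -0.28559462] [-0.00719558 -0.05983755  0.04045453]
strap 616 [ 0.4808 -0.0288  0.0449] [462.7 -16. ] [29.9 51.1] 54.4
fork 1035 [ 0.4809 -0.0288  0.0044] [477.9 -26.8] [44.1 38.9] 55.9
```

View pics/w3.png

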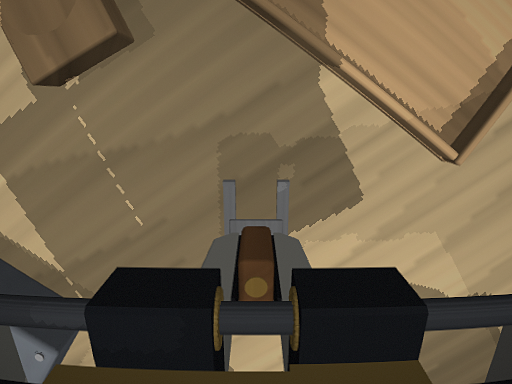

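```bash
python3 -m inch '[{"x":0,"y":-4,"z":0,"twist":0},{"x":0,"y":-8,"z":0,"twist":0},{"x":0,"y":-12,"z":0,"twist":0},{"x":0,"y":-20,"z":0,"twist":0},{"x":0,"y":-25,"z":0,"twist":0},{"x":0,"y":-20,"z":0,"twist":0},{"x":0,"y":-14,"z":0,"twist":0},{"x":0,"y":-7,"z":0,"twist":0},{"x":0,"y":0,"z":0,"twist":0}]'
python3 -m inch '[{"x":0,"y":0,"z":0,"twist":-0.06},{"x":0,"y":0,"z":0,"twist":-0.11},{"x":0,"y":0,"z":0,"twist":-0.13},{"x":0,"y":0,"z":0,"twist":-0.13},{"x":0,"y":0,"z":0,"twist":-0.13},{"x":0,"y":0,"z":0,"twist":-0.13},{"x":0,"y":0,"z":0,"twist":-0.12},{"x":0,"y":0,"z":0,"twist":-0.10},{"x":0,"y":0,"z":0,"twist":-0.06},{"x":0,"y":0,"z":0,"twist":0}]'
python3 -m inch '[{"x":-10,"y":0,"z":3,"twist":0},{"x":-25,"y":0,"z":10,"twist":0},{"x":-30,"y":0,"z":14,"twist":0},{"x":-30,"y":0,"z":14,"twist":0},{"x":-30,"y":0,"z":14,"twist":0},{"x":-30,"y":0,"z":14,"twist":0},{"x":-23,"y":0,"z":9,"twist":0},{"x":-11,"y":0,"z":3,"twist":0},{"x":0,"y":0,"z":0,"twist":0},{"x":0,"y":0,"z":0,"twist":0}]'
cat > kn.py <<'E'
from h import *
import sys
t=sys.argv[1]
c,P,s=snap("wrist",t); M=R.from_rotvec(s["orientation"]).as_matrix(); tp=np.array(s["tool_pos"]);print(s["t"],tp.round(4),M.round(4).tolist(),s["force"].round(2))
print("toolz yaw",np.degrees(np.arctan2(M[1,2],M[0,2])),"lowpoint z",tp[2]-.237)
def T(p): 
    d=np.array([p[0]/1000-tp[0],p[1]/1000-tp[1]]); return (d@M[:2,[0,2]]*1000).round(1)
for n,a in dict(con=(.045,.055,.4,.72,.1,.4),knobtop=(.077,.087,.5,.62,.16,.27),smallk=(.062,.07,.55,.61,.28,.33)).items():
    k,m,r,Q=rect(P,*a); print(n,k,m,np.round(r[0],1),np.round(r[1],1),round(r[2],1),"tool x,z",T(r[0]))
    if n=="knobtop": kc=cv2.minEnclosingCircle((Q[:,:2]*1000).astype(np.float32)); print(kc,T(kc[0]))
E
python3 kn.py w4
```

```text
t: 6.6
tool_pos: [0.4721, -0.0222, 0.3489]
orientation: [-0.866, 1.63, -1.632]
force: [-0.1, 0.4, -1.4]
opening: 0.0156
t: 7.6
tool_pos: [0.4714, -0.0221, 0.3463]
orientation: [-1.366, 0.929, -0.925]
force: [0.3, -1.0, -1.1]
opening: 0.0158
t: 8.6
tool_pos: [0.4774, 0.1831, 0.3474]
orientation: [-1.365, 0.928, -0.927]
force: [0.1, -1.1, -0.9]
opening: 0.0161
8.6 [0.4774 0.1831 0.3474] [[0.3679, -0.0006, 0.9299], [-0.9299, -0.0007, 0.3679], [0.0004, -1.0, -0.0008]] [ 0.1  -1.08 -0.94]
toolz yaw 21.584559024432416 lowpoint z 0.11044881434430887
con 36192 [0.5339 0.2396 0.05  ] [530.6 236.9] [176.3 160.3] 21.8 tool x,z [-30.4  69.2]
knobtop 1694 [0.5576 0.2155 0.0828] [557.6 215.3] [34.1 33.2] 9.9 tool x,z [-0.5 86.4]
((557.4844360351562, 215.76731872558594), 17.384836196899414) [-0.9 86.5]
smallk 487 [0.5755 0.3027 0.0666] [575.5 303. ] [17.2 17.4] 83.7 tool x,z [-75.4 135.4]
```

View pics/w4.png

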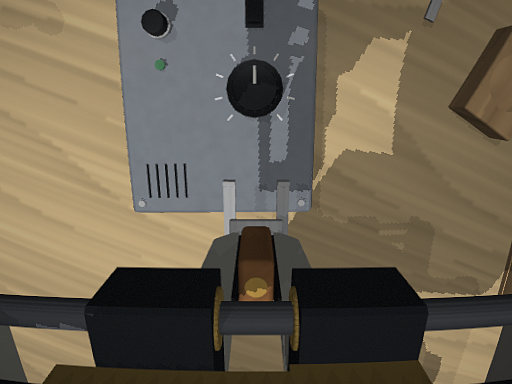

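```bash
cat > fk.py <<'E'
from h import *
import sys
t=sys.argv[1]
P=np.load(f"pics/{t}.npz")["P"]; s=robot.read_state(); M=R.from_rotvec(s["orientation"]).as_matrix()
L=((P-np.array(s["tool_pos"]))@M*1000).reshape(-1,3)
m=(np.abs(L[:,0])<30)&(L[:,2]>-10)&(L[:,2]<32)&(L[:,1]>218)&(L[:,1]<242)
Q=L[m]; print("fork pts",len(Q),"x",Q[:,0].min(),Q[:,0].max(),"z max",Q[:,2].max(),"y med by z:")
for a in range(-10,32,3):
    for sg in (-1,1):
        q=Q[(Q[:,2]>=a)&(Q[:,2]<a+3)&(Q[:,0]*sg>0)]
        if len(q)>5: print(a,sg,len(q),np.median(q[:,1]).round(2),q[:,0].min().round(1),q[:,0].max().round(1))
E
python3 fk.py w4
```

```text
fork pts 1115 x -22.16654512648636 22.003995425170544 z max 26.510848482159346 y med by z:
-10 -1 18 233.74 -21.9 -19.0
-10 1 19 233.87 18.9 21.8
-7 -1 21 233.86 -21.8 -18.9
-7 1 21 233.76 18.8 21.7
-4 -1 21 233.82 -21.7 -18.3
-4 1 21 233.66 18.7 21.6
-1 -1 46 234.04 -21.7 -14.1
-1 1 47 233.8 13.9 21.5
2 -1 49 233.87 -21.6 -14.1
2 1 49 233.9 13.9 21.5
5 -1 53 233.89 -22.1 -14.0
5 1 52 233.99 13.9 21.9
8 -1 55 233.96 -22.1 -14.1
8 1 57 233.89 13.9 21.9
11 -1 57 234.02 -22.1 -14.0
11 1 52 233.98 13.8 21.9
14 -1 49 233.76 -22.0 -14.5
14 1 52 233.82 14.2 21.7
17 -1 51 233.75 -21.9 -14.4
17 1 51 233.88 14.2 21.7
20 -1 48 233.85 -21.8 -14.4
20 1 48 233.95 14.2 21.6
23 -1 54 231.37 -22.2 -14.2
23 1 56 231.54 13.9 22.0
26 -1 35 234.58 -22.2 -14.3
26 1 33 235.24 14.0 21.8
```

```bash
python3 -m inch '[{"x":-0.7,"y":0,"z":10,"twist":-0.004},{"x":0,"y":0,"z":12,"twist":0},{"x":0,"y":10,"z":0,"twist":0},{"x":0,"y":15,"z":0,"twist":0},{"x":0,"y":15,"z":0,"twist":0},{"x":0,"y":8,"z":0,"twist":0},{"x":0,"y":4,"z":0,"twist":0},{"x":0,"y":0,"z":0,"twist":0},{"x":0,"y":0,"z":0,"twist":0},{"x":0,"y":0,"z":0,"twist":0}]'
python3 kn.py w5; python3 fk.py w5 | head -1
```

```text
t: 9.65
tool_pos: [0.4981, 0.1923, 0.2966]
orientation: [-1.365, 0.923, -0.925]
force: [0.2, -0.7, -1.7]
opening: 0.0157
9.65 [0.4981 0.1923 0.2966] [[0.3718, 0.0014, 0.9283], [-0.9283, 0.0004, 0.3718], [0.0002, -1.0, 0.0014]] [ 0.25 -0.71 -1.72]
toolz yaw 21.824619007953014 lowpoint z 0.05958809228669204
con 50061 [0.545  0.2458 0.05  ] [535.4 238.6] [183.9 160. ] 21.9 tool x,z [-29.1  51.8]
knobtop 2490 [0.5579 0.2157 0.0828] [557.7 215.6] [33.9 33.4] 77.4 tool x,z [ 0.5 64. ]
((557.60498046875, 215.64926147460938), 17.318519592285156) [ 0.5 63.9]
smallk 720 [0.5759 0.3026 0.0666] [575.8 303.1] [17.1 17.1] 25.8 tool x,z [-74.  113.3]
fork pts 1120 x -21.72451156739134 22.404108126125678 z max 26.712717887492364 y med by z:
```

View pics/w5.png

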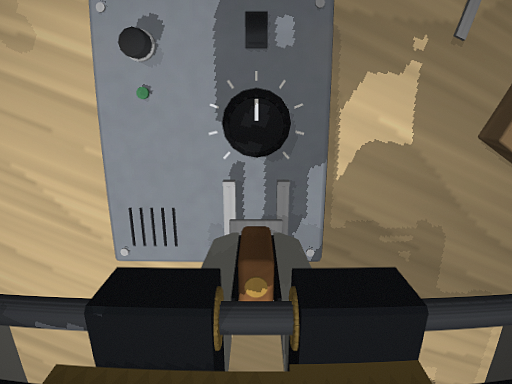

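```bash
python3 -m inch '[{"x":0,"y":3,"z":0,"twist":0},{"x":0,"y":2,"z":0,"twist":0},{"x":0,"y":1,"z":0,"twist":0},{"x":0,"y":0.5,"z":0,"twist":0},{"x":0,"y":0,"z":0,"twist":0},{"x":0,"y":0,"z":0,"twist":0},{"x":0,"y":0,"z":0,"twist":0}]'; python3 -m inch '[{"x":0,"y":0,"z":0,"twist":0},{"x":0,"y":0,"z":0,"twist":0}]'
python3 kn.py w6 | head -3; python3 fk.py w6
python3 - <<'E'
from h import *
P=np.load("pics/w6.npz")["P"]; s=robot.read_state(); M=R.from_rotvec(s["orientation"]).as_matrix()
L=((P-np.array(s["tool_pos"]))@M*1000).reshape(-1,3)
m=(np.abs(L[:,0])<10)&(L[:,2]>25)&(L[:,2]<38)&(L[:,1]>230)&(L[:,1]<250); print("panel y",np.median(L[m,1]),m.sum())
E
```

```text
t: 10.4
tool_pos: [0.4978, 0.1922, 0.2893]
orientation: [-1.366, 0.924, -0.924]
force: [0.7, 0.2, -2.6]
opening: 0.0158
t: 10.6
tool_pos: [0.4978, 0.1922, 0.2893]
orientation: [-1.366, 0.924, -0.924]
force: [0.2, 0.1, -2.2]
opening: 0.0157
10.6 [0.4978 0.1922 0.2893] [[0.3717, 0.0001, 0.9284], [-0.9284, 0.0, 0.3717], [0.0, -1.0, 0.0001]] [ 0.16  0.1  -2.18]
toolz yaw 21.819424220643036 lowpoint z 0.05232032917741403
con 52237 [0.5437 0.2452 0.0501] [534.2 238.1] [182.1 160. ] 22.0 tool x,z [-29.   50.8]
fork pts 4531 x -29.994467396924318 29.991807647853623 z max 31.99911271503638 y med by z:
-10 -1 66 238.94 -29.8 -18.6
-10 1 58 238.64 19.4 29.7
-7 -1 65 238.74 -29.8 -18.6
-7 1 60 239.03 19.2 29.7
-4 -1 110 239.11 -29.6 -0.0
-4 1 104 239.19 0.7 29.6
-1 -1 165 238.98 -29.9 -0.0
-1 1 169 238.97 0.7 29.5
2 -1 178 238.84 -29.8 -0.0
2 1 170 238.88 0.7 30.0
5 -1 180 239.0 -30.0 -0.0
5 1 174 239.09 0.7 29.8
8 -1 187 238.92 -29.8 -0.0
8 1 184 238.94 0.7 29.8
11 -1 185 238.97 -29.7 -0.0
11 1 181 239.01 0.7 29.7
14 -1 184 238.94 -29.6 -0.0
14 1 186 238.99 0.7 29.6
17 -1 182 238.91 -29.6 -0.0
17 1 177 238.93 0.7 30.0
20 -1 182 239.15 -30.0 -0.0
20 1 182 239.12 0.7 30.0
23 -1 192 239.0 -30.0 -0.0
23 1 193 238.98 0.7 30.0
26 -1 226 239.18 -29.9 -0.0
26 1 212 239.26 0.7 29.9
29 -1 189 239.33 -29.8 -0.0
29 1 190 239.28 0.7 29.8
panel y 239.26449214354946 545
```

```bash
python3 -m inch '[{"x":0,"y":0,"z":4,"twist":0},{"x":0,"y":0,"z":5,"twist":0},{"x":0,"y":0,"z":3,"twist":0},{"x":0,"y":0,"z":2,"twist":0},{"x":0,"y":0,"z":1,"twist":0},{"x":0,"y":0,"z":1,"twist":0},{"x":0,"y":0,"z":1,"twist":0},{"x":0,"y":0,"z":1,"twist":0},{"x":0,"y":0,"z":1,"twist":0},{"x":0,"y":0,"z":0,"twist":0},{"x":0,"y":0,"z":0,"twist":0}]'
python3 kn.py w7; python3 - <<'E'
import cv2
a=cv2.imread("pics/w7.png")[60:300,140:380]; cv2.imwrite("pics/w7c.png",cv2.resize(a,None,fx=2.4,fy=2.4))
E
```

```text
t: 11.75
tool_pos: [0.5154, 0.1993, 0.2892]
orientation: [-1.366, 0.924, -0.924]
force: [0.3, -0.3, -2.3]
opening: 0.0155
11.75 [0.5154 0.1993 0.2892] [[0.3716, -0.0, 0.9284], [-0.9284, 0.0, 0.3716], [-0.0, -1.0, -0.0]] [ 0.34 -0.31 -2.33]
toolz yaw 21.816778070878502 lowpoint z 0.05223590955199808
con 48752 [0.5569 0.2505 0.05  ] [544.3 241.8] [175.2 159.6] 22.1 tool x,z [-28.8  42.6]
knobtop 2576 [0.5583 0.2159 0.0827] [557.6 215.6] [33.9 33.9] 32.2 tool x,z [ 0.5 45.3]
((557.601318359375, 215.7284698486328), 17.46903419494629) [ 0.4 45.3]
smallk 738 [0.5762 0.3027 0.0666] [576.  303.4] [17.  17.7] 5.1 tool x,z [-74.2  95. ]
```

View pics/w7c.png

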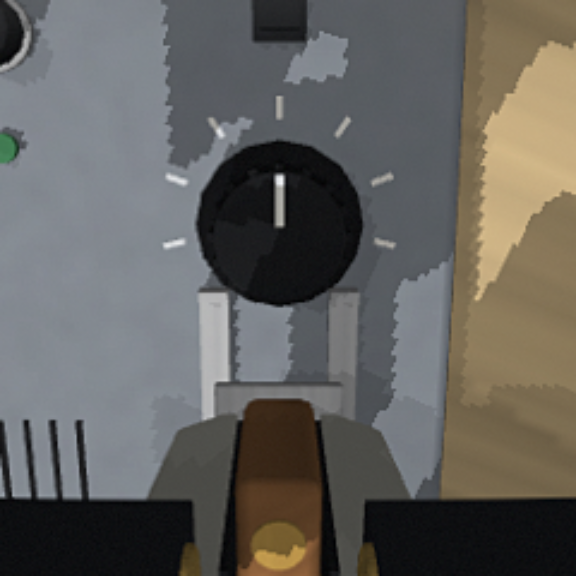

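```bash
python3 -m inch '[{"x":0,"y":0,"z":1,"twist":0},{"x":0,"y":0,"z":1.5,"twist":0},{"x":0,"y":0,"z":1.5,"twist":0},{"x":0,"y":0,"z":2,"twist":0},{"x":0,"y":0,"z":2,"twist":0},{"x":0,"y":0,"z":2,"twist":0},{"x":0,"y":0,"z":2,"twist":0},{"x":0,"y":0,"z":1,"twist":0},{"x":0,"y":0,"z":1,"twist":0},{"x":0,"y":0,"z":0,"twist":0},{"x":0,"y":0,"z":0,"twist":0}]'
```

```text
t: 12.9
tool_pos: [0.5284, 0.2045, 0.2892]
orientation: [-1.366, 0.924, -0.924]
force: [0.4, 0.8, -1.3]
opening: 0.0155
```

```bash
python3 -m inch '[{"x":0,"y":0,"z":1,"twist":0},{"x":0,"y":0,"z":2,"twist":0},{"x":0,"y":0,"z":2,"twist":0},{"x":0,"y":0,"z":2,"twist":0},{"x":0,"y":0,"z":2,"twist":0},{"x":0,"y":0,"z":2,"twist":0},{"x":0,"y":0,"z":2,"twist":0},{"x":0,"y":0,"z":2,"twist":0},{"x":0,"y":0,"z":2,"twist":0},{"x":0,"y":0,"z":1,"twist":0},{"x":0,"y":0,"z":0,"twist":0},{"x":0,"y":0,"z":0,"twist":0}]'; python3 kn.py w8
cat > f.py <<'E'
from h import *
s=robot.read_state(); M=R.from_rotvec(s["orientation"]).as_matrix()
print(s["t"],"F tool xyz",(s["force"]@M).round(2),"torque tool",(s["wrist_torque"]@M).round(3),"adv",((s["tool_pos"]-np.array([.5154,.1993,.2892]))@M*1000).round(2))
E
python3 f.py
```

```text
t: 14.1
tool_pos: [0.5451, 0.2111, 0.2892]
orientation: [-1.366, 0.924, -0.924]
force: [0.3, 0.1, -2.1]
opening: 0.0158
14.1 [0.5451 0.2111 0.2892] [[0.3716, -0.0, 0.9284], [-0.9284, 0.0, 0.3716], [-0.0, -1.0, -0.0]] [ 0.29  0.14 -2.11]
toolz yaw 21.815351692218226 lowpoint z 0.05221631850480213
con 37393 [0.5705 0.2562 0.05  ] [559.2 248. ] [142.6 159.9] 22.0 tool x,z [-29.   26.7]
knobtop 1615 [0.563  0.2176 0.0826] [563.6 217.7] [22.  34.3] 18.4 tool x,z [ 0.8 19.6]
((558.04736328125, 215.86151123046875), 17.205617904663086) [ 0.4 13.7]
smallk 678 [0.5766 0.3028 0.0666] [576.2 303.2] [17.4 16.7] 57.7 tool x,z [-73.9  63.1]
14.15 F tool xyz [-0.42  2.15 -0.49] torque tool [ 0.039 -0.006 -0.01 ] adv [ 3.000e-02 -2.000e-02  3.199e+01]
```

```bash
python3 -m inch '[{"x":0,"y":0,"z":1,"twist":0},{"x":0,"y":0,"z":2,"twist":0},{"x":0,"y":0,"z":1.5,"twist":0},{"x":0,"y":0,"z":1,"twist":0},{"x":0,"y":0,"z":0.5,"twist":0},{"x":0,"y":0,"z":0,"twist":0},{"x":0,"y":0,"z":0,"twist":0}]' >/dev/null; python3 f.py
for i in 1; do python3 -m inch '[{"x":0,"y":0,"z":0.5,"twist":0},{"x":0,"y":0,"z":0.5,"twist":0},{"x":0,"y":0,"z":0,"twist":0}]' >/dev/null; python3 f.py; done
```

```text
14.85 F tool xyz [ 0.52  1.64 -0.27] torque tool [-0.038 -0.019 -0.008] adv [ 7.000e-02 -3.000e-02  3.801e+01]
15.15 F tool xyz [ 0.57  1.53 -0.22] torque tool [ 0.004  0.018 -0.034] adv [ 0.07 -0.08 39.07]
```

```bash
python3 -m inch '[{"x":0,"y":0,"z":0.5,"twist":0},{"x":0,"y":0,"z":0.5,"twist":0},{"x":0,"y":0,"z":0,"twist":0}]' >/dev/null; python3 f.py
```

```text
15.45 F tool xyz [-0.    1.64 -0.27] torque tool [0.041 0.019 0.04 ] adv [ 0.09 -0.06 40.09]
```

```bash
python3 -m inch '[{"x":0,"y":0,"z":0.5,"twist":0},{"x":0,"y":0,"z":0.5,"twist":0},{"x":0,"y":0,"z":0,"twist":0}]' >/dev/null; python3 f.py
```

```text
15.75 F tool xyz [ 0.06  1.48 -0.76] torque tool [-0.027  0.02  -0.056] adv [ 7.000e-02 -4.000e-02  4.109e+01]
```

```bash
python3 -m inch '[{"x":0,"y":0,"z":0.5,"twist":0},{"x":0,"y":0,"z":0.5,"twist":0},{"x":0,"y":0,"z":0,"twist":0}]' >/dev/null; python3 f.py
```

```text
16.05 F tool xyz [-0.36  1.77 -0.28] torque tool [-0.168  0.02  -0.038] adv [ 0.06 -0.   41.99]
```

```bash
python3 -m inch '[{"x":0,"y":0,"z":0.5,"twist":0},{"x":0,"y":0,"z":0,"twist":0}]' >/dev/null; python3 f.py
```

```text
16.25 F tool xyz [-0.09  0.48 -3.43] torque tool [-0.662 -0.074 -0.01 ] adv [3.000e-02 6.000e-02 4.228e+01]
```

```bash
python3 -m inch '[{"x":0,"y":0,"z":0.5,"twist":0},{"x":0,"y":0,"z":0,"twist":0}]' >/dev/null; python3 f.py
```

```text
16.45 F tool xyz [ 0.43 -0.97 -5.73] torque tool [-1.246  0.043 -0.062] adv [4.000e-02 1.300e-01 4.259e+01]
```

```bash
python3 -m inch '[{"x":0,"y":0,"z":-0.4,"twist":0},{"x":0,"y":0,"z":-0.3,"twist":0},{"x":0,"y":0,"z":0,"twist":0},{"x":0,"y":0,"z":0,"twist":0}]' >/dev/null; python3 f.py; python3 kn.py w9|tail -3
```

```text
16.85 F tool xyz [ 0.16  1.26 -3.47] torque tool [-0.949 -0.056 -0.053] adv [3.000e-02 1.300e-01 4.219e+01]
knobtop 753 [0.5677 0.2195 0.0821] [565.4 218.5] [18.1 34.4] 21.0 tool x,z [ 0.7 11.4]
((558.073974609375, 215.6613006591797), 17.196340560913086) [0.6 3.5]
smallk 677 [0.5767 0.3027 0.0666] [576.3 303.1] [17.9 16.9] 45.9 tool x,z [-73.8  52.9]
```

View pics/w9.png

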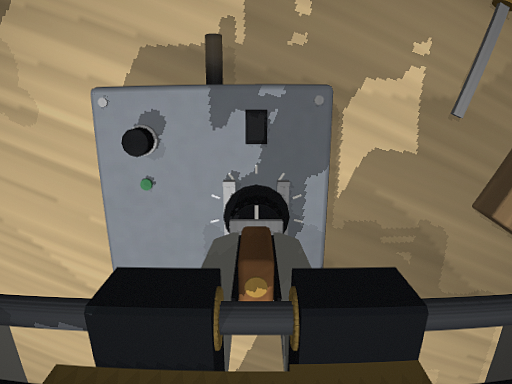

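```bash
python3 -m inch '[{"x":0,"y":0,"z":-0.3,"twist":0},{"x":0,"y":-0.5,"z":0,"twist":0},{"x":0,"y":-0.5,"z":0,"twist":0},{"x":0,"y":-0.5,"z":0,"twist":0},{"x":0,"y":-0.5,"z":0,"twist":0},{"x":0,"y":-0.5,"z":0,"twist":0},{"x":0,"y":0,"z":0,"twist":0}]' >/dev/null; python3 f.py
```

```text
17.6 F tool xyz [-0.08  2.59 -3.08] torque tool [-0.696 -0.004 -0.023] adv [ 0.05 -2.57 42.  ]
```

```bash
python3 -m inch '[{"x":0,"y":-0.5,"z":0,"twist":0},{"x":0,"y":-0.5,"z":0,"twist":0},{"x":0,"y":0,"z":0,"twist":0}]' >/dev/null; python3 f.py
```

```text
17.9 F tool xyz [ 0.45  2.71 -3.38] torque tool [-0.611 -0.039 -0.106] adv [ 0.07 -3.57 42.03]
```

```bash
python3 -m inch '[{"x":0,"y":-0.5,"z":0,"twist":0},{"x":0,"y":-0.5,"z":0,"twist":0},{"x":0,"y":0,"z":0,"twist":0}]' >/dev/null; python3 f.py
```

```text
18.2 F tool xyz [ 0.42  4.35 -2.21] torque tool [-0.517  0.001 -0.003] adv [ 0.07 -4.45 42.02]
```

```bash
python3 -m inch '[{"x":0,"y":-0.5,"z":0,"twist":0},{"x":0,"y":0,"z":0,"twist":0}]' >/dev/null; python3 f.py;
```

```text
18.4 F tool xyz [-0.13  5.88 -1.08] torque tool [-0.252  0.03   0.012] adv [ 4.000e-02 -4.820e+00  4.202e+01]
```

```bash
python3 -m inch '[{"x":0,"y":-0.5,"z":0,"twist":0},{"x":0,"y":0,"z":0,"twist":0}]' >/dev/null; python3 f.py;
```

```text
18.6 F tool xyz [ 0.07 10.32  0.96] torque tool [ 0.004  0.049 -0.098] adv [ 0.05 -5.11 41.97]
```

```bash
python3 -m inch '[{"x":0,"y":-0.5,"z":0,"twist":0},{"x":0,"y":0,"z":0,"twist":0}]' >/dev/null; python3 f.py;
```

```text
18.8 F tool xyz [-0.24 12.85  0.73] torque tool [ 0.153 -0.032 -0.001] adv [ 3.000e-02 -5.470e+00  4.186e+01]
```

```bash
python3 -m inch '[{"x":0,"y":-0.4,"z":0,"twist":0},{"x":0,"y":0,"z":0,"twist":0}]' >/dev/null; python3 f.py;
```

```text
19.0 F tool xyz [ 0.43 12.7   0.61] torque tool [ 0.    -0.073 -0.01 ] adv [ 4.000e-02 -6.080e+00  4.185e+01]
```

```bash
python3 -m inch '[{"x":0,"y":-0.4,"z":0,"twist":0},{"x":0,"y":0,"z":0,"twist":0}]' >/dev/null; python3 f.py;
```

```text
19.2 F tool xyz [ 0.62 11.17 -0.69] torque tool [-0.155 -0.022 -0.021] adv [ 0.05 -6.94 41.96]
```

```bash
python3 -m inch '[{"x":0,"y":-0.5,"z":0,"twist":0},{"x":0,"y":-0.5,"z":0,"twist":0},{"x":0,"y":-0.5,"z":0,"twist":0},{"x":0,"y":0,"z":0,"twist":0}]' >/dev/null; python3 f.py;
```

```text
19.6 F tool xyz [-0.15  3.31 -1.65] torque tool [-0.203 -0.059 -0.029] adv [ 0.08 -9.6  42.57]
```

```bash
python3 -m inch '[{"x":0,"y":-0.5,"z":0,"twist":0},{"x":0,"y":-0.5,"z":0,"twist":0},{"x":0,"y":-0.5,"z":0,"twist":0},{"x":0,"y":-0.5,"z":0,"twist":0},{"x":0,"y":0,"z":0,"twist":0}]' >/dev/null; python3 f.py;
```

```text
20.1 F tool xyz [0.53 1.86 0.5 ] torque tool [ 0.058 -0.013  0.064] adv [  0.09 -10.76  42.24]
```

```bash
python3 -m inch '[{"x":0,"y":-0.5,"z":0,"twist":0},{"x":0,"y":-0.5,"z":0,"twist":0},{"x":0,"y":-0.5,"z":0,"twist":0},{"x":0,"y":-0.5,"z":0,"twist":0},{"x":0,"y":0,"z":0,"twist":0}]' >/dev/null; python3 f.py;python3 kn.py w10|tail -3
```

```text
20.6 F tool xyz [-0.07  1.78  0.74] torque tool [ 0.072  0.021 -0.019] adv [  0.07 -12.61  42.08]
knobtop 257 [0.5696 0.2201 0.0818] [566.  219.2] [17. 34.] 22.2 tool x,z [ 0.2 12.3]
((559.1337890625, 216.4329071044922), 17.043703079223633) [0.3 4.9]
smallk 601 [0.5767 0.3028 0.0666] [576.4 303.4] [17.4 16.6] 11.8 tool x,z [-74.   53.2]
```

View pics/w10.png

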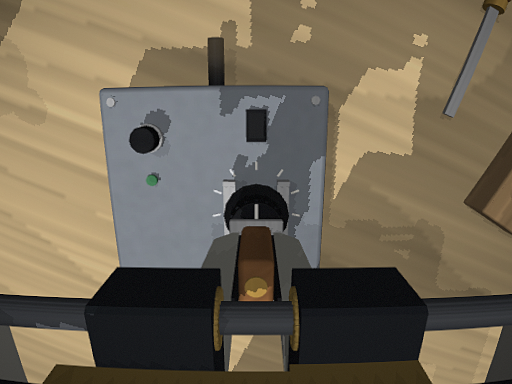

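```bash
cat > kh.py <<'E'
from h import *
import sys
P=np.load(f"pics/{sys.argv[1]}.npz")["P"]; s=robot.read_state(); M=R.from_rotvec(s["orientation"]).as_matrix()
L=((P-np.array(s["tool_pos"]))@M*1000).reshape(-1,3); 
m=(np.abs(L[:,0])<12)&(L[:,2]>15.5)&(L[:,2]<27)
h=238-L[m,1]; print("height above fork underside vs z:"); 
for a in np.arange(15.5,27,1): 
    q=h[(L[m,2]>=a)&(L[m,2]<a+1)]; print(a,len(q),np.percentile(q,[10,50,90]).round(1) if len(q) else '')
print(np.histogram(238-L[m,1],bins=np.arange(-20,45,2)))
E
python3 kh.py w10
python3 - <<'E'
from h import *
c,P,s=snap("side","s10"); a=cv2.imread("pics/s10.png")[120:290,200:370]; cv2.imwrite("pics/s10c.png",cv2.resize(a,None,fx=3.3,fy=3.3,interpolation=cv2.INTER_CUBIC))
E
```

```text
height above fork underside vs z:
15.5 121 [ 13.2  27.4 151.7]
16.5 100 [ 11.7  27.6 152.1]
17.5 182 [ 10.   23.2 152.9]
18.5 207 [-13.4  16.4 156.8]
19.5 201 [-13.7  13.9 160.1]
20.5 781 [ 10.2 162.4 164.5]
21.5 1098 [151.2 163.4 165.1]
22.5 309 [-13.1 159.3 164.6]
23.5 327 [-13.7 153.  160.2]
24.5 362 [-13.1 153.7 160.1]
25.5 406 [152.8 154.  160. ]
26.5 233 [-12.9 154.  159.8]
(array([  0,   1, 146, 234,   0,   0,   0,   0,   0,   0,   0,   0,   1,
        41, 131, 156,  80,  33,  25,  33,  31,  34,  38,  81,  70,   0,
         0,   0,   0,   0,   0,   0]), array([-20, -18, -16, -14, -12, -10,  -8,  -6,  -4,  -2,   0,   2,   4,
         6,   8,  10,  12,  14,  16,  18,  20,  22,  24,  26,  28,  30,
        32,  34,  36,  38,  40,  42,  44]))
```

View pics/s10c.png

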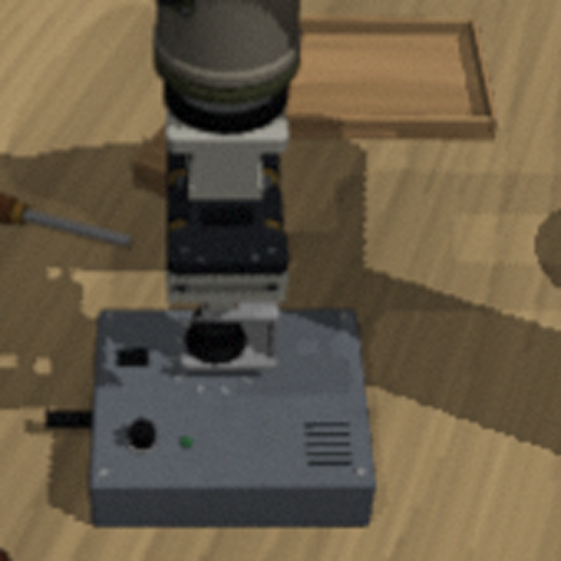

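```bash
python3 -m inch '[{"x":0,"y":-1,"z":0,"twist":0},{"x":0,"y":-1,"z":0,"twist":0},{"x":0,"y":-1,"z":0,"twist":0},{"x":0,"y":-1,"z":0,"twist":0},{"x":0,"y":-1,"z":0,"twist":0},{"x":0,"y":-1,"z":0,"twist":0},{"x":0,"y":-1,"z":0,"twist":0},{"x":0,"y":-1,"z":0,"twist":0},{"x":0,"y":-1,"z":0,"twist":0},{"x":0,"y":0,"z":0,"twist":0}]' >/dev/null; python3 f.py
python3 -m inch '[{"x":0,"y":-2,"z":0,"twist":0},{"x":0,"y":-4,"z":0,"twist":0},{"x":0,"y":-6,"z":0,"twist":0},{"x":0,"y":-6,"z":0,"twist":0},{"x":0,"y":-6,"z":0,"twist":0},{"x":0,"y":-6,"z":0,"twist":0},{"x":0,"y":-4,"z":0,"twist":0},{"x":0,"y":-2,"z":0,"twist":0},{"x":0,"y":0,"z":0,"twist":0},{"x":0,"y":0,"z":0,"twist":0}]' >/dev/null; python3 f.py
python3 - <<'E'
from h import *
snap("wrist","w11")
for n in("side","scene"):
    c,P,s=snap(n,n+"11")
a=cv2.imread("pics/side11.png")[100:290,200:370]; cv2.imwrite("pics/s11c.png",cv2.resize(a,None,fx=3,fy=3,interpolation=cv2.INTER_CUBIC))
E
python3 kh.py w11|tail -3
```

```text
21.7 F tool xyz [-0.46  1.94 -0.51] torque tool [ 0.032  0.046 -0.056] adv [  0.05 -21.5   42.08]
22.7 F tool xyz [ 0.72  2.75 -0.3 ] torque tool [ 0.014 -0.013 -0.002] adv [ 3.000e-02 -5.709e+01  4.193e+01]
         0,   0,   0,   0,   0,   0]), array([-20, -18, -16, -14, -12, -10,  -8,  -6,  -4,  -2,   0,   2,   4,
         6,   8,  10,  12,  14,  16,  18,  20,  22,  24,  26,  28,  30,
        32,  34,  36,  38,  40,  42,  44]))
```

View pics/s11c.png

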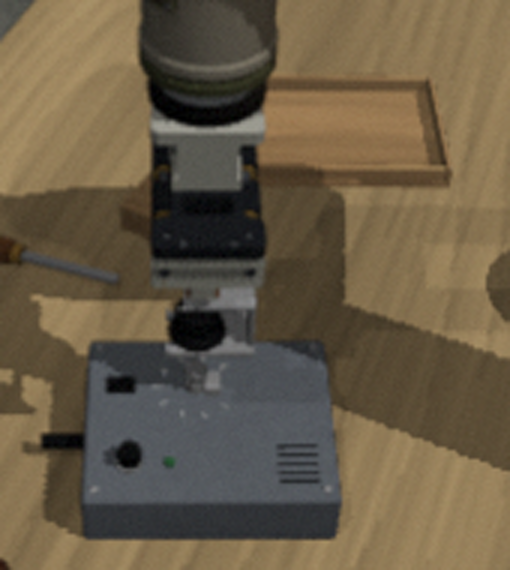

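View pics/w11.png

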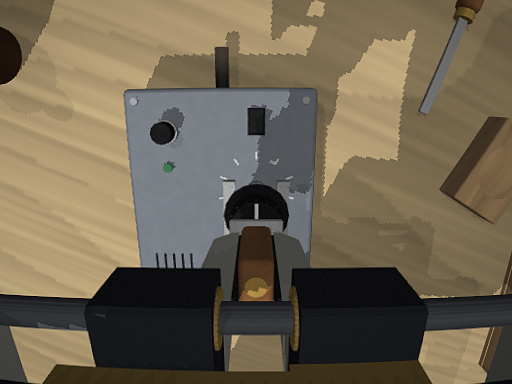

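```bash
python3 -m inch '[{"x":2,"y":0,"z":-0.8,"twist":0},{"x":5,"y":0,"z":-2,"twist":0},{"x":8,"y":0,"z":-3.1,"twist":0},{"x":11,"y":0,"z":-4.3,"twist":0},{"x":14,"y":0,"z":-5.5,"twist":0},{"x":16,"y":0,"z":-6.3,"twist":0},{"x":16,"y":0,"z":-6.3,"twist":0},{"x":16,"y":0,"z":-6.3,"twist":0},{"x":16,"y":0,"z":-6.3,"twist":0},{"x":16,"y":0,"z":-6.3,"twist":0},{"x":16,"y":0,"z":-6.3,"twist":0},{"x":16,"y":0,"z":-6.3,"twist":0}]'
python3 -m inch '[{"x":16,"y":0,"z":-6.3,"twist":0},{"x":16,"y":0,"z":-6.3,"twist":0},{"x":16,"y":0,"z":-6.3,"twist":0},{"x":16,"y":0,"z":-6.3,"twist":0},{"x":16,"y":0,"z":-6.3,"twist":0},{"x":16,"y":0,"z":-6.3,"twist":0},{"x":16,"y":0,"z":-6.3,"twist":0},{"x":16,"y":0,"z":-6.3,"twist":0},{"x":16,"y":0,"z":-6.3,"twist":0},{"x":13,"y":0,"z":-5.1,"twist":0},{"x":11,"y":0,"z":-4.3,"twist":0},{"x":9,"y":0,"z":-3.5,"twist":0}]'
python3 -m inch '[{"x":9,"y":0,"z":-3.5,"twist":0},{"x":8,"y":0,"z":-3.1,"twist":0},{"x":7,"y":0,"z":-2.6,"twist":0},{"x":6,"y":0,"z":-2.4,"twist":0},{"x":5,"y":0,"z":-2,"twist":0},{"x":3,"y":0,"z":-1.2,"twist":0},{"x":2,"y":0,"z":-0.8,"twist":0},{"x":1,"y":0,"z":-0.4,"twist":0},{"x":0,"y":0,"z":0,"twist":0},{"x":0,"y":0,"z":0,"twist":0},{"x":0,"y":0,"z":0,"twist":0}]'
python3 - <<'E'
from h import *
c,P,s=snap("wrist","w12"); M=R.from_rotvec(s["orientation"]).as_matrix(); print(s["t"],s["tool_pos"],s["force"],M.round(4).tolist())
L=(P-np.array(s["tool_pos"]))@M*1000
for n,a in dict(wall=(.018,.028,.4,.72,-.35,-.0),floor=(.002,.010,.53,.66,-.22,-.12)).items():
    k,m,r,Q=rect(P,*a); d=(np.array([*np.array(r[0])/1000,0])-s["tool_pos"])[:2]@M[:2,[0,2]]*1000
    print(n,k,m,np.round(r[0],1),np.round(r[1],1),round(r[2],1),"tool xz",d.round(1))
for n in("side","scene"): snap(n,n+"12")
E
python3 kh.py w12|head -8
```

```text
t: 24.05
tool_pos: [0.5552, 0.0496, 0.3467]
orientation: [-1.365, 0.925, -0.925]
force: [-0.4, -0.3, -2.6]
opening: 0.0157
t: 25.25
tool_pos: [0.5565, -0.1397, 0.3465]
orientation: [-1.365, 0.925, -0.924]
force: [-0.9, 0.2, -1.9]
opening: 0.0158
t: 26.35
tool_pos: [0.557, -0.1825, 0.3465]
orientation: [-1.366, 0.924, -0.924]
force: [0.2, -0.1, -2.3]
opening: 0.0156
26.35 [ 0.55698131 -0.18247984  0.34654682] [ 0.23882805 -0.09302611 -2.2949703 ] [[0.3718, 0.0, 0.9283], [-0.9283, 0.0001, 0.3718], [-0.0, -1.0, 0.0]]
wall 4235 [ 0.5944 -0.1579  0.0233] [ 579.1 -138.6] [251.8 218.6] 21.2 tool xz [-32.5  36.9]
floor 10950 [ 0.5992 -0.1689  0.0059] [ 595. -170.] [130. 100.] 0.0 tool xz [ 2.6 39.9]
height above fork underside vs z:
15.5 147 [ 11.8  26.7 151.2]
16.5 141 [-102.6   26.8  153.4]
17.5 132 [-102.8   23.5  139.1]
18.5 236 [ 10.   18.7 155.1]
19.5 191 [-102.    14.1  160.1]
20.5 698 [ 11.3 162.5 164.5]
21.5 1142 [155.7 163.5 165.2]
```

View pics/w12.png

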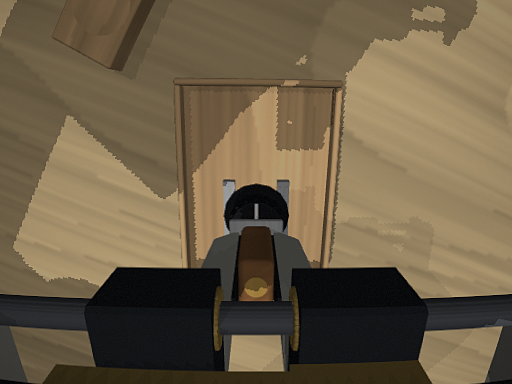

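View pics/side12.png

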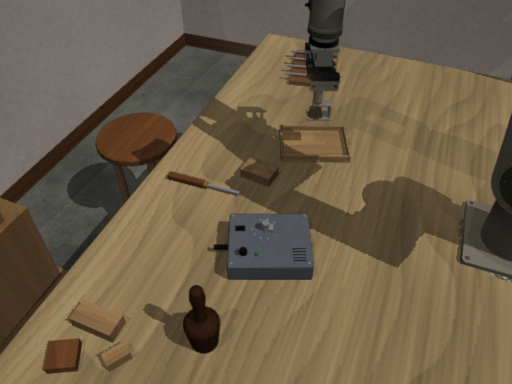

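View pics/scene12.png

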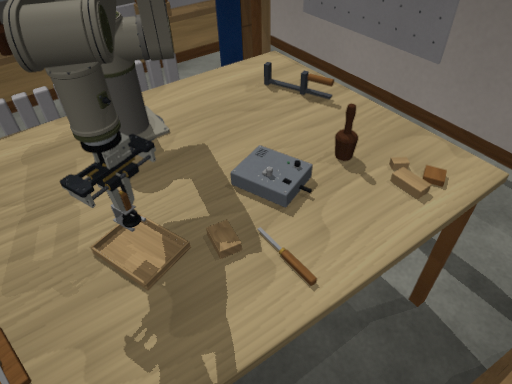

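```bash
python3 - <<'E'
from h import *
P=np.load("pics/w12.npz")["P"]; s=robot.read_state(); M=R.from_rotvec(s["orientation"]).as_matrix()
L=((P-np.array(s["tool_pos"]))@M*1000).reshape(-1,3); z=P[...,2].ravel()
m=(z>.019)&(z<.027)
for lo,hi in((-85,-60),(60,90)):
    q=L[m&(L[:,2]>20)&(L[:,2]<85)&(L[:,0]>lo)&(L[:,0]<hi)]; print("side wall x",len(q),np.percentile(q[:,0],[2,50,98]).round(1))
q=L[m&(np.abs(L[:,0])<50)&(L[:,2]>60)&(L[:,2]<130)]; print("far wall z",len(q),np.percentile(q[:,2],[2,50,98]).round(1))
print("floor z",np.median(z[(np.abs(L[:,0])<50)&(L[:,2]>40)&(L[:,2]<80)]))
E
```

```text
side wall x 534 [-73.3 -69.6 -67.3]
side wall x 522 [70.2 72.8 76.2]
far wall z 808 [90.4 93.6 97.2]
floor z 0.005984586421388327
```

```bash
python3 -m inch '[{"x":0,"y":3,"z":0,"twist":0},{"x":0,"y":6,"z":0,"twist":0},{"x":0,"y":9,"z":0,"twist":0},{"x":0,"y":12,"z":0,"twist":0},{"x":0,"y":14,"z":0,"twist":0},{"x":0,"y":14,"z":0,"twist":0},{"x":0,"y":12,"z":0,"twist":0},{"x":0,"y":10,"z":0,"twist":0},{"x":0,"y":8,"z":0,"twist":0},{"x":0,"y":5,"z":0,"twist":0},{"x":0,"y":3,"z":0,"twist":0},{"x":0,"y":1,"z":0,"twist":0}]' >/dev/null;  python3 -m inch '[{"x":0,"y":0,"z":0,"twist":0},{"x":0,"y":0,"z":0,"twist":0},{"x":0,"y":0,"z":0,"twist":0}]'; python3 f.py
```

```text
t: 28.0
tool_pos: [0.5572, -0.1827, 0.2501]
orientation: [-1.365, 0.924, -0.925]
force: [0.5, -0.8, -1.7]
opening: 0.0158
28.0 F tool xyz [0.99 1.74 0.19] torque tool [ 0.028  0.007 -0.031] adv [ 370.16   39.29 -103.26]
```

```bash
python3 -m inch '[{"x":0,"y":1,"z":0,"twist":0},{"x":0,"y":1.5,"z":0,"twist":0},{"x":0,"y":1,"z":0,"twist":0},{"x":0,"y":1,"z":0,"twist":0},{"x":0,"y":0.5,"z":0,"twist":0},{"x":0,"y":0,"z":0,"twist":0},{"x":0,"y":0,"z":0,"twist":0}]' >/dev/null; python3 f.py
```

```text
28.7 F tool xyz [ 0.9   2.18 -0.29] torque tool [ 0.061 -0.01  -0.011] adv [ 370.06   44.67 -103.37]
```

```bash
python3 -m inch '[{"x":0,"y":0.5,"z":0,"twist":0},{"x":0,"y":0,"z":0,"twist":0}]' >/dev/null; python3 f.py
```

```text
28.9 F tool xyz [ 0.38  2.51 -0.95] torque tool [ 0.016 -0.013 -0.01 ] adv [ 370.04   45.2  -103.37]
```

```bash
python3 -m inch '[{"x":0,"y":0.5,"z":0,"twist":0},{"x":0,"y":0,"z":0,"twist":0}]' >/dev/null; python3 f.py
```

```text
29.1 F tool xyz [-0.35  0.62  0.06] torque tool [-0.155 -0.004  0.092] adv [ 370.08   45.48 -103.32]
```

```bash
python3 -m inch '[{"x":0,"y":0.3,"z":0,"twist":0},{"x":0,"y":0,"z":0,"twist":0},{"x":0,"y":0,"z":0,"twist":0}]' >/dev/null; python3 f.py; python3 kn.py w13|head -2; python3 kh.py w13|head -6
```

```text
29.4 F tool xyz [-1.68 -4.91 -2.53] torque tool [-0.456 -0.033  0.53 ] adv [ 370.09   45.53 -103.31]
29.4 [ 0.5571 -0.1827  0.2437] [[0.3717, 0.0003, 0.9284], [-0.9284, -0.0001, 0.3717], [0.0002, -1.0, 0.0002]] [-2.97  0.62  4.91]
toolz yaw 21.819924587331545 lowpoint z 0.006725731084606196
height above fork underside vs z:
15.5 119 [ 13.4  27.7 151.9]
16.5 106 [ 12.7  27.8 153.1]
17.5 149 [ 11.7  24.3 152.9]
18.5 181 [ 11.1  20.1 156.5]
19.5 193 [ 10.5 149.8 160.2]h.py:26: RuntimeWarning: Mean of empty slice.
  Q=Q[m]; r=cv2.minAreaRect((Q[:,:2]*1000).astype(np.float32)); return len(Q),np.round(Q.mean(0),4),r,Q
  ret = um.true_divide(
```

View pics/w13.png

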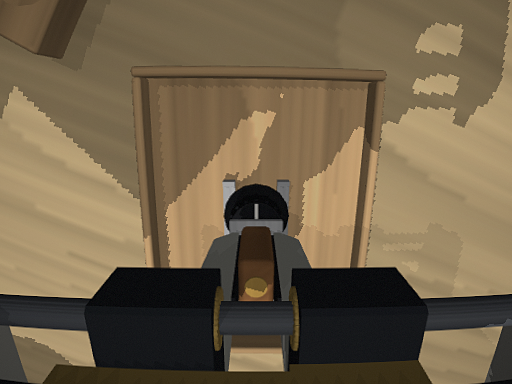

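```bash
python3 -m inch '[{"x":0,"y":-0.3,"z":0,"twist":0},{"x":0,"y":0,"z":0,"twist":0}]' - 30 >/dev/null; python3 f.py; python3 -m inch '[{"x":0,"y":0,"z":0,"twist":0},{"x":0,"y":0,"z":0,"twist":0}]' - 10 >/dev/null; python3 f.py;  python3 -m inch '[{"x":0,"y":0,"z":0,"twist":0},{"x":0,"y":0,"z":0,"twist":0},{"x":0,"y":0,"z":0,"twist":0}]' -0.58 5; python3 f.py
```

```text
29.65 F tool xyz [-1.94 -4.29 -1.31] torque tool [-0.246 -0.011  0.355] adv [ 370.08   45.51 -103.32]
29.85 F tool xyz [-1.81 -4.67 -0.95] torque tool [-0.338 -0.036  0.359] adv [ 370.1    45.53 -103.32]
t: 30.15
tool_pos: [0.5569, -0.1827, 0.2432]
orientation: [-1.366, 0.924, -0.924]
force: [0.0, 0.1, 0.2]
opening: 0.0192
30.15 F tool xyz [-0.08 -0.17  0.08] torque tool [0.033 0.011 0.073] adv [ 370.04   46.   -103.42]
```

```bash
python3 -m inch '[{"x":0,"y":0,"z":0,"twist":0},{"x":0,"y":0,"z":0,"twist":0},{"x":0,"y":0,"z":0,"twist":0},{"x":0,"y":0,"z":0,"twist":0},{"x":0,"y":0,"z":0,"twist":0}]' 0.1 ; python3 f.py; python3 -m inch '[{"x":0,"y":-3,"z":0,"twist":0},{"x":0,"y":-8,"z":0,"twist":0},{"x":0,"y":-15,"z":0,"twist":0},{"x":0,"y":-25,"z":0,"twist":0},{"x":0,"y":-30,"z":0,"twist":0},{"x":0,"y":-30,"z":0,"twist":0},{"x":0,"y":-25,"z":0,"twist":0},{"x":0,"y":-15,"z":0,"twist":0},{"x":0,"y":0,"z":0,"twist":0},{"x":0,"y":0,"z":0,"twist":0}]'; python3 f.py
python3 - <<'E'
from h import *
for n in("wrist","side","scene"): 
    c,P,s=snap(n,n+"14")
    for k2,a in dict(ktop=(.028,.0365,.5,.65,-.25,-.1),strap=(.047,.054,.5,.65,-.25,-.1),gtop=(.09,.1,.5,.65,-.25,-.1),skirt=(.012,.0165,.53,.62,-.22,-.12),blank=(.02,.04,.6,.75,-.06,.08)).items():
        try: k,m,r,Q=rect(P,*a); print(n,k2,k,m,np.round(r[0],1),np.round(r[1],1),round(r[2],1),np.percentile(Q[:,2],[5,95]).round(4))
        except Exception: pass
a=cv2.imread("pics/side14.png")[90:190,250:380]; b=cv2.imread("pics/scene14.png")[190:290,80:210]
cv2.imwrite("pics/c14.png",np.hstack([cv2.resize(a,None,fx=3,fy=4),cv2.resize(b,None,fx=3,fy=4)]))
E
```

```text
t: 30.65
tool_pos: [0.557, -0.1827, 0.2435]
orientation: [-1.366, 0.924, -0.924]
force: [1.3, 1.1, 0.2]
opening: 0.0504
30.65 F tool xyz [-0.53 -0.17  1.61] torque tool [ 0.013  0.035 -0.014] adv [ 370.05   45.68 -103.39]
t: 31.65
tool_pos: [0.5569, -0.1826, 0.3942]
orientation: [-1.366, 0.924, -0.924]
force: [-0.3, -0.3, -0.0]
opening: 0.0512
31.65 F tool xyz [ 0.14  0.   -0.4 ] torque tool [-0.023  0.04  -0.026] adv [ 369.98 -105.02 -103.46]
wrist ktop 190 [ 0.5704 -0.1778  0.0332] [ 566.8 -180.3] [20.  33.6] 13.2 [0.0298 0.0351]
wrist strap 880 [ 0.5441 -0.188   0.0509] [ 545.9 -187.5] [51.7 30. ] 21.3 [0.0494 0.0521]
wrist gtop 470 [ 0.5574 -0.1827  0.0956] [ 556.9 -182.8] [23.5 15.1] 22.0 [0.0934 0.0973]
wrist skirt 234 [ 0.5703 -0.1778  0.0147] [ 565.2 -179.4] [35.4 43.3] 21.8 [0.0125 0.0164]
wrist blank 4113 [ 0.6447 -0.0056  0.0309] [652.   -1.5] [60.8 80.7] 82.1 [0.0269 0.0348]
side ktop 62 [ 0.5596 -0.1738  0.0323] [ 539.3 -157.8] [56.2 86.8] 28.3 [0.0284 0.0355]
side strap 79 [ 0.5455 -0.1813  0.0507] [ 548.7 -183.2] [51.4 28.8] 21.1 [0.0483 0.0534]
side gtop 34 [ 0.559  -0.1773  0.0938] [ 558.8 -177.6] [22. 18.] 24.8 [0.0916 0.097 ]
side skirt 37 [ 0.5602 -0.1695  0.0142] [ 556.  -178.5] [58.6 37.9] 23.9 [0.0123 0.0161]
side blank 563 [0.6589 0.0059 0.0302] [660.8   0.7] [64.6 92.5] 82.3 [0.0225 0.035 ]
scene ktop 97 [ 0.5638 -0.1848  0.033 ] [ 555.8 -192.8] [56.7 28.5] 51.5 [0.0289 0.0357]
scene strap 103 [ 0.5513 -0.1915  0.051 ] [ 548.1 -187.6] [50.2 29.8] 21.0 [0.0488 0.0529]
scene gtop 61 [ 0.5602 -0.1836  0.0954] [ 558.3 -183.8] [23.6 16.3] 22.1 [0.0912 0.0984]
scene skirt 57 [ 0.5705 -0.1845  0.0143] [ 554.2 -186. ] [61.5 42.3] 24.0 [0.0124 0.0161]
scene blank 730 [ 0.6638 -0.0035  0.0306] [658.3  -0.8] [61.4 93.4] 81.6 [0.024  0.0349]
```

View pics/c14.png

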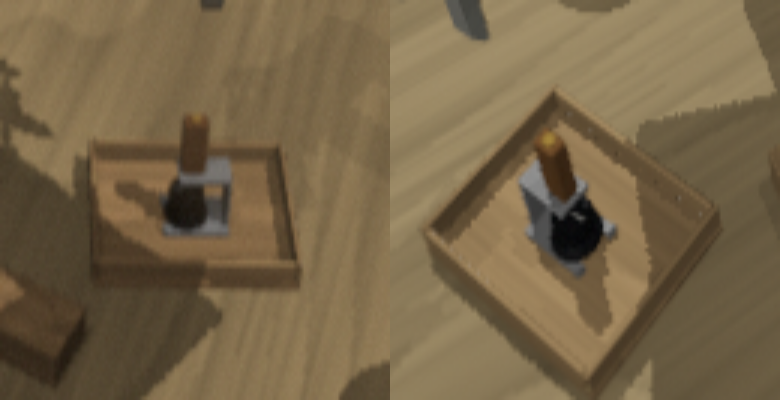

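View pics/wrist14.png

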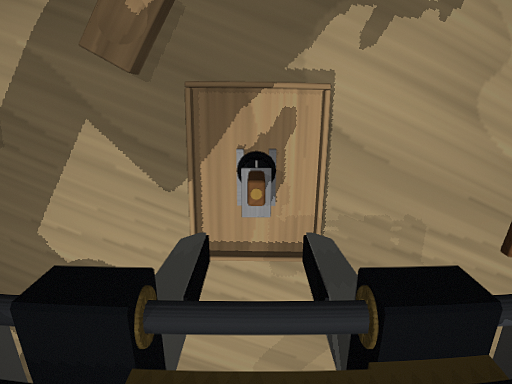

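```bash
python3 -c "
from plant import robot
print(robot.close_job())"
```

```text
the job is handed in; nothing more can be done
None
```

The knob is off, and the puller is standing upright in the tray with the knob on its fork. I handed the job in at about 32 s.

**What I did**
- **Grip:** I pinched the puller by its wooden grip and lowered the fork to about 1.3 mm above the panel in front of the knob. I then slid it under the skirt.
- **Stop plate:** The fork met the plate with the throat about 19 mm from the knob's axis. The push there peaked at about 5.5 N, more than the "few N" advised because I sent two half-millimetre steps without stopping between them. It stayed under the 8 N limit, and I eased back to about 3 N before pulling.
- **Pull:** The knob came free at about 11 N straight up.
- **Tray:** I carried it over slowly and set it down, which pressed up to about 7 N on the tray floor. I then loosened the grip, opened the fingers and backed 150 mm straight up.

**Last checks**
- **Puller:** The top strap measured 51 mm high and the grip top 96 mm, both as expected for standing upright on the tray floor. It is close to the tray's centre.
- **Knob:** The visible part of its top measured up to about 35 mm, against 34 mm expected, and it looked level on the fork in all three views.
- **Surroundings:** The blank measured within about 1 mm of where it started. The mallet and gouge looked unmoved in the pictures, but I did not measure them again.
- **Robot:** The wrist force read about zero after release, with the arm clear of everything.

No final check failed or disagreed.

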